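# Bring the jack up under the water meter

### The job

Turn the orange knob of the jack that stands under the blue water meter clockwise until its platform comes up against the meter's foot and supports it. A few millimetres of lift are fine, but do not raise the meter by more than about a centimetre, and leave the other jack's knob as it is.

Things in the scene. Friction and masses are not known exactly. Their poses are not given: they have to be found in the camera images.
- lift_knob_grip (a point): Middle of the orange knob of the jack under the meter, on its vertical axis: a bar 52 mm long (x axis), 14 thick (y), 30 tall, 27 mm clear above a 52 mm square gearbox, 140 mm from the platform's centre on the robot's side. Clockwise from above raises the platform 20 mm per rad. Starts 0-0.55 rad off its lower stop, travel 1.9; needs 0.25 N m, 0.45 under load; stays put. One grasp is enough.
- lift_platform: Steel platform of the scissor jack under the meter, 100 mm square, 8 mm thick. Origin: centre of its top face, z up. It moves only straight up and down, 11 to 22 mm below the meter's foot at the start.
- meter: Blue water meter, brass ring and white dial on top, 92 mm across, on a 360 mm pipe (y axis) whose 36 mm square brass ends lie loose in two grey saddles with walls 19 mm tall. Origin: centre of the flat underside of its 64 mm wide foot, over the platform; the gap to close is this origin's height above the platform's. Dial top 83 mm above it. 0.55 to 0.9 kg.
- spare_knob (a joint): Angle (rad) of the orange knob of the other, idle jack, which is alike but has no saddles and nothing above it: 0 at the start, grows clockwise. To be left alone.

How it is judged (in metres and radians):
At the end, for the whole second after the job is handed in: The platform presses against the foot of the meter (more than 0.3 N), and the meter is at rest, upright within 10 degrees and within 12 mm of where it lay at the start (contact force between lift_platform and meter above 0.3 N and distance of meter from where it was at the start of the episode below 0.012 m and angle between meter's own z axis and vertical below 0.17 rad and linear speed of meter below 0.02 m/s); the robot touches nothing.
It fails at once if the other jack's knob is turned by more than 0.25 rad (value of joint spare_knob above 0.25 rad).
It fails at once if the meter is raised or shifted by more than 15 mm (distance of meter from where it was at the start of the episode above 0.015 m).
It also fails if it takes over 32 s, if anything falls off the work surface, if the arm or the gripper's body presses on something with over 40 N, if the wrist force passes 120 N, or if a joint passes its speed limit or range.

### The arm

A 7-joint arm with a two-finger parallel gripper is mounted at the origin on the work surface. World frame = base frame: x ahead of the robot, y to its left, z up, the work surface at z = 0. Lengths are in m, angles in degrees, forces in N, time in s.
With the tool pointing down it reaches from about 0.4 to 0.875 m from the base axis. Payload 4.4 kg.
Tool frame: the origin (TCP) lies midway between the tips of the shut fingers; the grasp point (between the pads) lies 19 mm behind it; z points along the fingers, y is the direction in which the jaws open and shut (so a half turn about z gives the same grasp; the last joint's range is limited). The gripper opens to 85 mm and grips with 20 to 120 N. Pads are 22 mm wide; open, the fingers measure 114 mm over their backs; the gripper's body (76 mm by 85 mm) begins 54 mm behind the grasp point. The pads swing forward as they close: fully open they stand 13 mm farther back than shut.
Start: joints at [69.11, 36.005, 2.206, 86.941, -1.547, 57.084, -1.146], TCP at [0.191, -0.621, 0.231] pointing down, gripper open.
Joint ranges: [-175.42, 175.42], [-21.48, 121.26], [-71.46, 75.88], [10.55, 141.38], [-63.04, 243.04], [13.31, 113.54], [-168.57, 168.57]. Speed limits (degrees/s): [147.25, 147.25, 180, 180, 180, 180, 180].

### API

Orientations are given as [roll, pitch, yaw] about the fixed x, y, z axes, in that order (R = Rz(yaw) Ry(pitch) Rx(roll)).
In Python, from cell import robot, imaging gives the robot as it stands.
- The arm moves only by the tool step_arm, never from a script. Its arguments are lists of equal length, an entry for each row: "delta_pos": the shift along the tool's x, y, z in m, a list of three; "turn": the turn, a rotation vector about the tool's x, y, z in rad, a list of three; "hand": the opening in per cent of the stroke, from 0 (shut) to 100 (fully open). In form: {"delta_pos": [[x, y, z], ...], "turn": [[ax, ay, az], ...], "hand": [hand, ...]}. A call has 1 to 10 rows; each row is the pose to reach, as a shift and turn from the pose measured when the call began, along the tool's axes at that moment; what a row does not reach only later rows make up. A row lasts 1/10 s, in which the tool goes at most 50 mm and 8.59 degrees, less where a joint would pass 70% of its speed; a pose out of reach is approached as far as the arm can. A call with a gripper value outside its range is refused whole. The fingers move at their own pace and stop on an object; "squeeze" is the grip in N (left out, the last holds). Time passes only in rows, so rows that repeat a pose let the fingers close. It gives the time, the measured TCP pose, the force and the opening at its end, in the units of the state.
- robot.state(): the state, without advancing time (a new reading comes with each control period).
- imaging.read_camera(name): name is "scene" or "top"; returns a dict with "pixels" (384x512x3 uint8, red, green, blue), "fov_y" (degrees; the focal length in pixels is half the picture's height over the tangent of half this angle, whatever the lens; pixels are square), "cx", "cy" (the principal point, pixels), "k1" (the pictures are not rectified: a ray, as slopes to the right and down, at radius r is drawn at 1 + k1 r^2 times it, then the intrinsics apply), "pose" (4x4, takes a point from camera to world coordinates). Camera axes: x right, y down, z forward; pixel columns grow to the right and rows downward; lengths in m; the calibration is good to about 2 mm. A picture is of the moment at which its call begins. There is no depth.
- robot.job_done(): hands the job in, once; it reports no verdict.
The state is a dict: "time": time; "joints": joint angles; "qd": joint speeds; "joint_efforts": joint torques, N m; "eef_pos": TCP position; "ee_rot": TCP orientation; "contact_force": force on the tool from outside, world axes, zero at the start; "ft_torque": the same for the moment, N m; "gripper_width": opening from 0.0 (shut) to 1.0 (fully open).
Only numpy, scipy, OpenCV 4.12 (cv2) and the standard library are available. Lean on these libraries where they do the work, as an engineer would, in place of code of your own. Each camera call takes 0.05 s, during which the arm holds its last target.

## Working session

There is one attempt and no reset: what is moved stays moved. The work goes in short steps, Python scripts to look and compute and a tool call to move; the robot and the scene stay as the last step left them, time stands still between calls to the robot, and variables do not carry over. Pictures are saved under pics/ and viewed, and the job is handed in when it is done.

Besides the shell and the picture viewer there is one more tool, called after "Request:" as name(argument=value, ...) on one line, values as JSON. step_arm: Moves the arm, as the interface text tells. Its arguments: {"type":"object","properties":{"delta_pos":{"type":"array"},"turn":{"type":"array"},"hand":{"type":"array"},"squeeze":{"type":"number"}},"required":["delta_pos","turn","hand"]}

```bash
mkdir -p pics
cat > h.py <<'E'
import numpy as np, cv2
from cell import robot, imaging
def grab(n,tag):
    d=imaging.read_camera(n); cv2.imwrite(f'pics/{tag}.png',cv2.cvtColor(d['pixels'],cv2.COLOR_RGB2BGR)); np.savez(f'{tag}.npz',**d); return d
def ray(d,u,v):
    f=d['pixels'].shape[0]/2/np.tan(np.radians(float(d['fov_y']))/2)
    K=np.array([[f,0,float(d['cx'])],[0,f,float(d['cy'])],[0,0,1]])
    p=cv2.undistortPoints(np.array([[[u,v]]],float),K,np.array([float(d['k1']),0,0,0,0]))[0,0]
    P=np.array(d['pose']); r=P[:3,:3]@np.array([p[0],p[1],1]); return P[:3,3],r/np.linalg.norm(r)
def onz(d,u,v,z):
    o,r=ray(d,u,v); return o+r*(z-o[2])/r[2]
def tri(a,b):
    (o1,r1),(o2,r2)=a,b
    A=np.stack([r1,-r2],1); t=np.linalg.lstsq(A,o2-o1,rcond=None)[0]
    p,q=o1+t[0]*r1,o2+t[1]*r2; return (p+q)/2,np.linalg.norm(p-q)
def proj(d,X):
    f=d['pixels'].shape[0]/2/np.tan(np.radians(float(d['fov_y']))/2)
    P=np.linalg.inv(np.array(d['pose'])); c=P[:3,:3]@np.array(X)+P[:3,3]; s=c[:2]/c[2]
    s=s*(1+float(d['k1'])*(s@s)); return s*f+np.array([float(d['cx']),float(d['cy'])])
E
python3 - <<'E'
from h import *
for n in('scene','top'):
    d=grab(n,n+'0'); print(n,d['fov_y'],d['k1'],d['cx'],d['cy']); print(np.round(d['pose'],3))
print(robot.state())
E
```

```text
scene 49.21499390474924 -0.09084879151268657 256.9296409854012 188.62227344785072
[[-0.884  0.302 -0.358  0.876]
 [ 0.468  0.578 -0.669  0.526]
 [ 0.005 -0.758 -0.652  0.698]
 [ 0.     0.     0.     1.   ]]
top 54.45544021908438 -0.06123015469335706 263.0679692810998 190.3086710181889
[[-0.009 -0.987  0.158  0.434]
 [-1.     0.005 -0.024 -0.01 ]
 [ 0.023 -0.158 -0.987  0.949]
 [ 0.     0.     0.     1.   ]]
{'time': 0.1, 'joints': array([69.11061905, 36.0537232 ,  2.20322151, 86.9903497 , -1.54934144,
       57.0842726 , -1.14642323]), 'qd': array([-0.0281762 , -0.2203394 ,  0.07921785, -0.20188261, -0.14972626,
        0.15787425, -0.08736554]), 'joint_efforts': array([ 2.25057942e-03, -5.64537299e+01,  1.22991163e+00, -1.93975639e+01,
        1.12529975e-02,  5.39485918e-03, -2.98774125e-05]), 'eef_pos': array([ 0.1912055 , -0.62065114,  0.23047954]), 'ee_rot': array([-1.79901313e+02, -6.71231506e-04,  1.71171250e+01]), 'contact_force': array([-0.21976014, -0.2620047 , -0.49159875]), 'ft_torque': array([0.03122069, 0.00379754, 0.06068968]), 'gripper_width': 0.9981580752580845}
```

View pics/scene0.png

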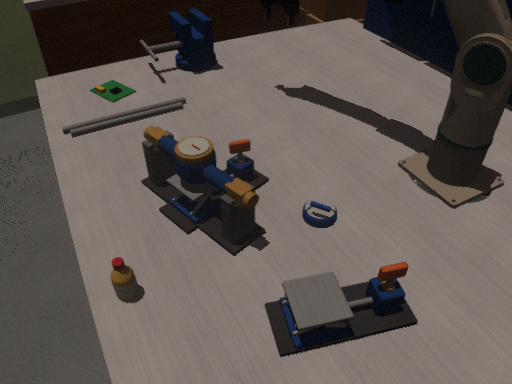

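View pics/top0.png

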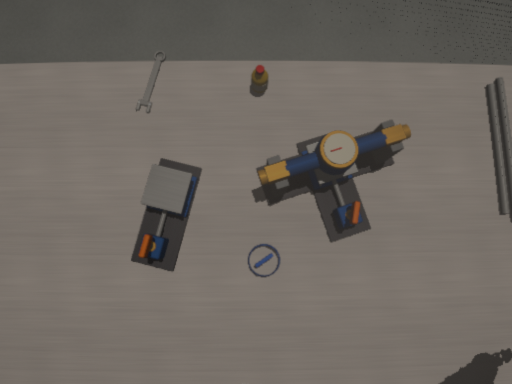

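Run:
```python
from h import *
s=dict(np.load('scene0.npz'));t=dict(np.load('top0.npz'))
def blobs(d):
    h=cv2.cvtColor(d['pixels'],cv2.COLOR_RGB2HSV)
    m=((h[...,0]<=11)&(h[...,1]>190)&(h[...,2]>110)).astype(np.uint8)
    n,l,st,c=cv2.connectedComponentsWithStats(m)
    for i in range(1,n):
        if st[i,4]>15:
            print(st[i],c[i],cv2.minAreaRect(np.argwhere(l==i)[:,::-1].astype(np.float32)))
blobs(s);print();blobs(t)
def crop(d,x,y,w,h,k,n):
    im=cv2.cvtColor(d['pixels'],cv2.COLOR_RGB2BGR)[y:y+h,x:x+w]
    cv2.imwrite(n,cv2.resize(im,None,fx=k,fy=k,interpolation=cv2.INTER_CUBIC))
crop(s,135,115,140,130,5,'pics/c1.png');crop(t,250,110,170,140,4,'pics/c2.png')
```

```text
[230 140  19   5  31] [238.77419355 142.03225806] ((238.9038543701172, 142.01922607421875), (1.5689290761947632, 18.238800048828125), 78.69007110595703)
[112 258  10   8  52] [116.82692308 261.48076923] ((116.80000305175781, 261.4000244140625), (6.324554920196533, 9.486830711364746), 71.56504821777344)
[381 262  27  10 129] [394.11627907 266.8372093 ] ((394.070556640625, 266.8176574707031), (5.097866058349609, 26.031658172607422), 77.47119140625)
```

View pics/c1.png

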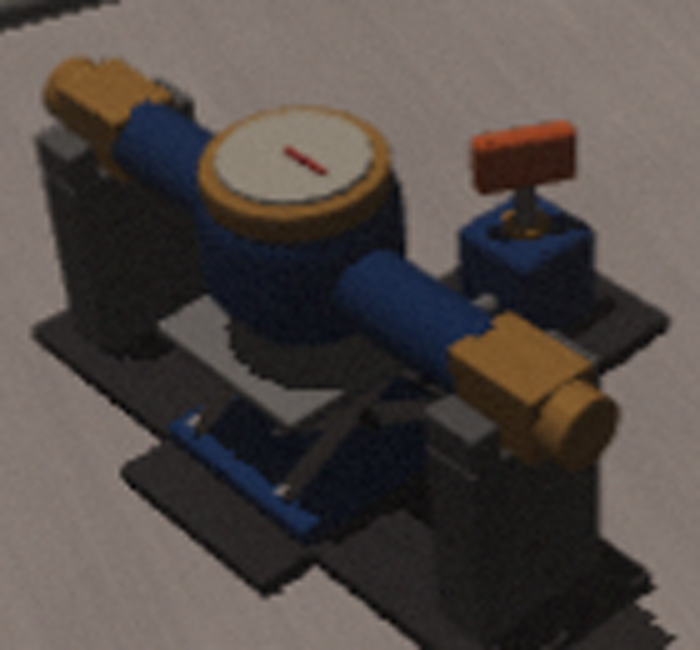

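View pics/c2.png

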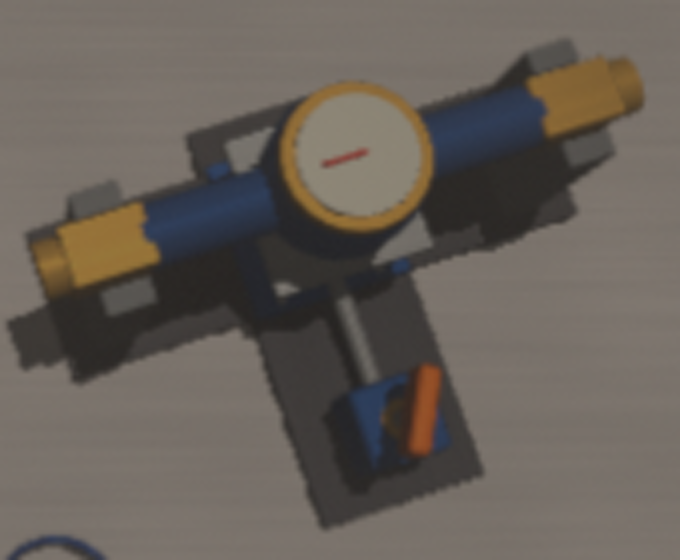

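Run:
```python
from h import *
s=dict(np.load('scene0.npz'));t=dict(np.load('top0.npz'))
def blob(d,box):
    x,y,w,hh=box
    h=cv2.cvtColor(cv2.resize(d['pixels'][y:y+hh,x:x+w],None,fx=4,fy=4,interpolation=cv2.INTER_LINEAR),cv2.COLOR_RGB2HSV)
    m=((h[...,0]<=11)&(h[...,1]>150)&(h[...,2]>70)).astype(np.uint8)
    n,l,st,c=cv2.connectedComponentsWithStats(m); i=1+np.argmax(st[1:,4])
    p=((np.argwhere(l==i)[:,::-1]+.5)/4-.5+[x,y]).astype(np.float32)
    r=cv2.minAreaRect(p); print(st[i,4]/16,p.mean(0),r); print(cv2.boxPoints(r).round(1).tolist()); return r
rt=blob(t,(340,190,40,50)); rs=blob(s,(220,130,40,30))
X,e=tri(ray(t,*rt[0]),ray(s,*rs[0])); print('knob',X,e)
b=cv2.boxPoints(rt); 
# ends: midpoints of short sides
L=[np.linalg.norm(b[i]-b[(i+1)%4]) for i in range(4)]
k=int(np.argmin(L[:2])); e1=(b[k]+b[k+1])/2; e2=(b[k+2]+b[(k+3)%4])/2
for z in (X[2]+.015,X[2]):
    p,q=onz(t,*e1,z),onz(t,*e2,z); print(z,p,q,np.linalg.norm(p-q),(p+q)/2,np.degrees(np.arctan2(*(p-q)[[1,0]])))
# dial centre
X2,e=tri(ray(t,250+360/4-.5,110+156/4-.5),ray(s,135+296/5-.5,115+159/5-.5)); print('dial',X2,e)
pa=onz(t,250+100/4,110+245/4,X2[2]-.04);pb=onz(t,250+580/4,110+95/4,X2[2]-.04);print('pipe dir',np.degrees(np.arctan2(*(pa-pb)[[1,0]])),pa,pb)
d=X2[:2]-X[:2];print('knob->dial',np.linalg.norm(d),np.degrees(np.arctan2(d[1],d[0])))
```

```text
116.6875 [355.58737 211.83109] ((355.5975036621094, 211.94247436523438), (5.8336310386657715, 22.203153610229492), 8.13010311126709)
[[351.1000061035156, 222.5], [354.29998779296875, 200.5], [360.1000061035156, 201.39999389648438], [356.8999938964844, 223.3000030517578]]
66.125 [239.11531 142.09593] ((239.19595336914062, 142.05067443847656), (3.5756778717041016, 19.974475860595703), 80.53767395019531)
[[229.10000610351562, 141.89999389648438], [248.8000030517578, 138.60000610351562], [249.3000030517578, 142.1999969482422], [229.60000610351562, 145.5]]
knob [ 0.51649382 -0.2384328   0.12068234] 0.0002144158982343866
0.1356823366495637 [ 0.53935482 -0.23892872  0.13568234] [ 0.49070518 -0.22960543  0.13568234] 0.049534946587952204 [ 0.51503    -0.23426708  0.13568234] -10.848703725752115
0.12068233664956368 [ 0.54129372 -0.24314844  0.12068234] [ 0.49174642 -0.23365313  0.12068234] 0.050448943045133 [ 0.51652007 -0.23840078  0.12068234] -10.848703725752113
dial [ 0.64701214 -0.1938719   0.1782882 ] 0.0013677314132317408
pipe dir 107.44251129529786 [ 0.60671431 -0.05713505  0.1382882 ] [ 0.69384442 -0.33444638  0.1382882 ]
knob->dial 0.13791557722645215 18.85066587039969
```

Run:
```python
from h import *
s=dict(np.load('scene0.npz'));t=dict(np.load('top0.npz'))
th=np.radians(-10.85);u=np.array([np.cos(th),np.sin(th),0]);v=np.array([-u[1],u[0],0])
im={n:cv2.resize(cv2.cvtColor(d['pixels'],cv2.COLOR_RGB2BGR)[y:y+50,x:x+50],None,fx=8,fy=8,interpolation=cv2.INTER_CUBIC) for n,d,x,y in(('s',s,215,130),('t',t,330,185))}
out=[]
for zt in (.116,.121,.126,.131):
    c=onz(t,355.6,211.94,zt)-[0,0,.015]; print(zt,c)
    row=[]
    for n,d,x,y in(('s',s,215,130),('t',t,330,185)):
        g=im[n].copy()
        for a in(-1,1):
            for b in(-1,1):
                for e in(-1,1):
                    q=proj(d,c+a*.026*u+b*.007*v+[0,0,e*.015]); q=((q-[x,y]+.5)*8).astype(int)
                    cv2.circle(g,tuple(q.tolist()),3,(0,255,0) if e>0 else (255,255,0),-1)
        row.append(g[80:330,60:] if n=='s' else g[80:330,:340])
    out.append(np.hstack([r[:, :340] for r in row]))
cv2.imwrite('pics/k.png',cv2.resize(np.vstack([np.hstack(out[:2]),np.hstack(out[2:])]),None,fx=.58,fy=.58*2 if 0 else .58))
```

```text
0.116 [ 0.51687549 -0.23966299  0.101     ]
0.121 [ 0.51637946 -0.23828526  0.106     ]
0.126 [ 0.51588343 -0.23690752  0.111     ]
0.131 [ 0.5153874  -0.23552979  0.116     ]
```

View pics/k.png

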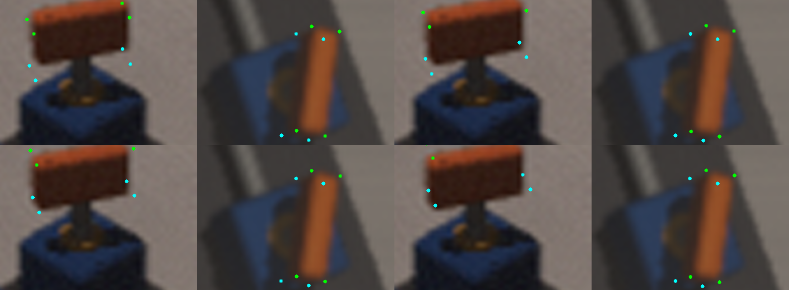

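Request:
step_arm(delta_pos=[[0.04, -0.026, 0], [0.08, -0.052, 0], [0.12, -0.078, 0], [0.16, -0.104, 0], [0.2, -0.13, 0], [0.245, -0.157, 0], [0.29, -0.186, 0], [0.335, -0.215, 0], [0.38, -0.244, 0], [0.423, -0.271, 0]], turn=[[0, 0, -0.13], [0, 0, -0.26], [0, 0, -0.39], [0, 0, -0.52], [0, 0, -0.65], [0, 0, -0.78], [0, 0, -0.91], [0, 0, -1.04], [0, 0, -1.17], [0, 0, -1.3]], hand=[100, 100, 100, 100, 100, 100, 100, 100, 100, 100])

```text
time: 1.1
eef_pos: [0.5074, -0.246, 0.2308]
ee_rot: [-179.9, -0.1, 91.9]
contact_force: [0.4, -0.4, 0.3]
gripper_width: 1.0
```

Request:
step_arm(delta_pos=[[0.008, 0.009, 0.003], [0.008, 0.009, 0.006], [0.008, 0.009, 0.009], [0.008, 0.009, 0.012], [0.008, 0.009, 0.015], [0.008, 0.009, 0.018], [0.008, 0.009, 0.021], [0.008, 0.009, 0.025], [0.008, 0.009, 0.03], [0.008, 0.009, 0.03]], turn=[[0, 0, -0.14], [0, 0, -0.28], [0, 0, -0.42], [0, 0, -0.56], [0, 0, -0.7], [0, 0, -0.84], [0, 0, -0.98], [0, 0, -1.12], [0, 0, -1.25], [0, 0, -1.348]], hand=[100, 100, 100, 100, 100, 100, 100, 100, 100, 100])

```text
time: 2.1
eef_pos: [0.5153, -0.2377, 0.1997]
ee_rot: [179.9, -0.2, 169.4]
contact_force: [0.6, -0.8, 0.3]
gripper_width: 1.003
```

Run:
```python
from h import *
st=robot.state(); print(st['joints'].round(1),st['eef_pos'],st['ee_rot'])
a=grab('scene','s1');b=grab('top','t1')
def c(d,x,y):
    return cv2.resize(cv2.cvtColor(d['pixels'],cv2.COLOR_RGB2BGR)[y:y+150,x:x+130],None,fx=3,fy=3,interpolation=cv2.INTER_CUBIC)
cv2.imwrite('pics/v1.png',np.hstack([c(a,175,60),c(b,290,120)]))
```

```text
[ 47.   36.2 -39.7 101.5  28.1  52.8  74.6] [ 0.51525855 -0.2376764   0.19973763] [179.8962734   -0.19024934 169.39144934]
```

View pics/v1.png

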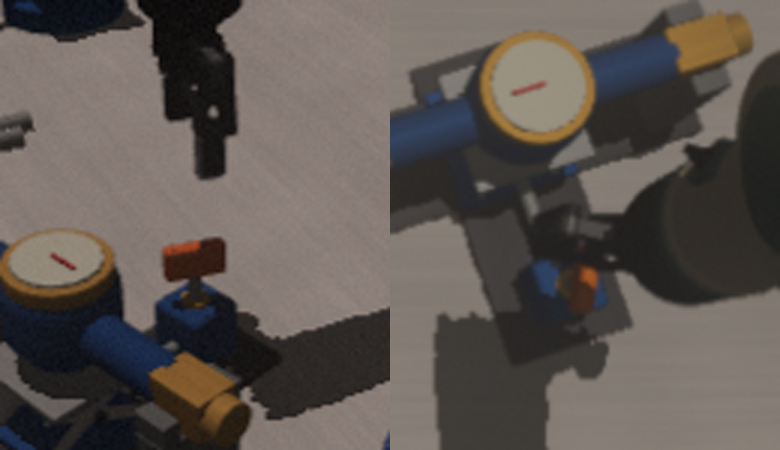

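Request:
step_arm(delta_pos=[[0, 0, 0.02], [0, 0, 0.04], [0, 0, 0.06], [0, 0, 0.075], [0, 0, 0.09], [0, 0, 0.1], [0, 0, 0.107], [0, 0, 0.107]], turn=[[0, 0, 0], [0, 0, 0], [0, 0, 0], [0, 0, 0], [0, 0, 0], [0, 0, 0], [0, 0, 0], [0, 0, 0]], hand=[100, 100, 100, 100, 100, 100, 100, 100])

```text
time: 3.0
eef_pos: [0.5151, -0.2373, 0.0924]
ee_rot: [179.9, -0.2, 169.1]
contact_force: [0.4, 0.2, -0.2]
gripper_width: 0.999
```

Run:
```python
from h import *
a=grab('scene','s2');b=grab('top','t2')
def c(d,x,y):
    return cv2.resize(cv2.cvtColor(d['pixels'],cv2.COLOR_RGB2BGR)[y:y+100,x:x+80],None,fx=5,fy=5,interpolation=cv2.INTER_CUBIC)
cv2.imwrite('pics/v2.png',np.hstack([c(a,200,95),c(b,315,160)]))
```

```text
(no output)
```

View pics/v2.png

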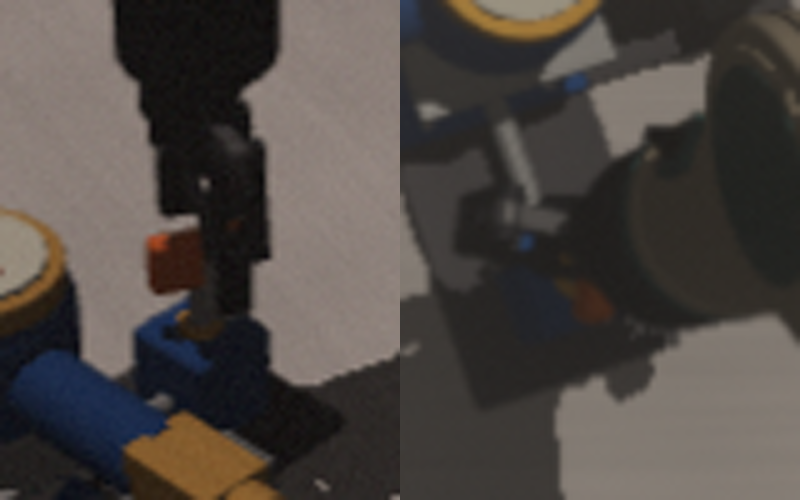

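Request:
step_arm(delta_pos=[[0, 0, 0], [0, 0, 0], [0, 0, 0], [0, 0, 0], [0, 0, 0], [0, 0, 0], [0, 0, 0], [0, 0, 0]], turn=[[0, 0, 0], [0, 0, 0], [0, 0, 0], [0, 0, 0], [0, 0, 0], [0, 0, 0], [0, 0, 0], [0, 0, 0]], hand=[70, 40, 20, 5, 0, 0, 0, 0], squeeze=60)

```text
time: 3.9
eef_pos: [0.5154, -0.2398, 0.0939]
ee_rot: [-179.9, -0.1, 169.1]
contact_force: [-1.4, -4.9, 3.2]
gripper_width: 0.156
```

Run:
```python
from h import *
st=robot.state(); print({k:np.round(v,3) for k,v in st.items()})
a=grab('scene','s3')
def c(d,x,y):
    return cv2.resize(cv2.cvtColor(d['pixels'],cv2.COLOR_RGB2BGR)[y:y+120,x:x+160],None,fx=5,fy=5,interpolation=cv2.INTER_CUBIC)
cv2.imwrite('pics/v3.png',c(a,130,110))
```

```text
{'time': np.float64(3.9), 'joints': array([ 43.006,  43.867, -33.426, 106.268,  35.804,  40.898,  68.003]), 'qd': array([ 0.005, -0.075, -0.084, -0.03 , -0.033,  0.043, -0.035]), 'joint_efforts': array([ -2.74 , -50.465,  -9.996, -11.068,  -1.174,  -0.776,  -0.245]), 'eef_pos': array([ 0.515, -0.24 ,  0.094]), 'ee_rot': array([-1.79931e+02, -9.40000e-02,  1.69081e+02]), 'contact_force': array([-1.399, -4.912,  3.22 ]), 'ft_torque': array([-0.975,  0.314,  0.198]), 'gripper_width': np.float64(0.156)}
```

View pics/v3.png

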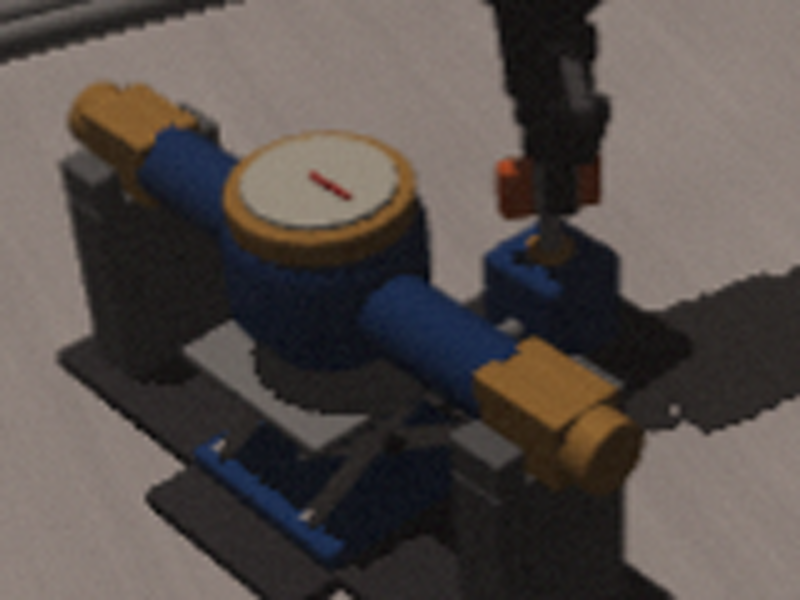

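Request:
step_arm(delta_pos=[[0, 0, 0], [0, 0, 0], [0, 0, 0], [0, 0, 0], [0, 0, 0], [0, 0, 0], [0, 0, 0]], turn=[[0, 0, 0.06], [0, 0, 0.13], [0, 0, 0.2], [0, 0, 0.27], [0, 0, 0.34], [0, 0, 0.4], [0, 0, 0.4]], hand=[0, 0, 0, 0, 0, 0, 0])

```text
time: 4.65
eef_pos: [0.5155, -0.2396, 0.0939]
ee_rot: [-179.9, -0.1, 146.2]
contact_force: [-0.9, -0.8, 1.1]
gripper_width: 0.156
```

Run:
```python
from h import *
st=robot.state(); print({k:np.round(v,3) for k,v in st.items()})
a=grab('scene','s4')
def c(d,x,y):
    return cv2.resize(cv2.cvtColor(d['pixels'],cv2.COLOR_RGB2BGR)[y:y+120,x:x+160],None,fx=5,fy=5,interpolation=cv2.INTER_CUBIC)
cv2.imwrite('pics/v4.png',c(a,130,110))
```

```text
{'time': np.float64(4.65), 'joints': array([ 39.31 ,  42.5  , -27.27 , 106.38 ,  29.977,  38.465,  50.325]), 'qd': array([ 0.618,  0.074, -0.656, -0.204,  0.369,  0.259,  1.727]), 'joint_efforts': array([-5.2600e-01, -5.2908e+01, -6.3000e+00, -1.2181e+01, -2.0000e-03,
       -1.3000e-02, -1.4100e-01]), 'eef_pos': array([ 0.516, -0.24 ,  0.094]), 'ee_rot': array([-1.79908e+02, -5.00000e-02,  1.46154e+02]), 'contact_force': array([-0.932, -0.772,  1.121]), 'ft_torque': array([ 0.018, -0.037, -0.108]), 'gripper_width': np.float64(0.156)}
```

View pics/v4.png

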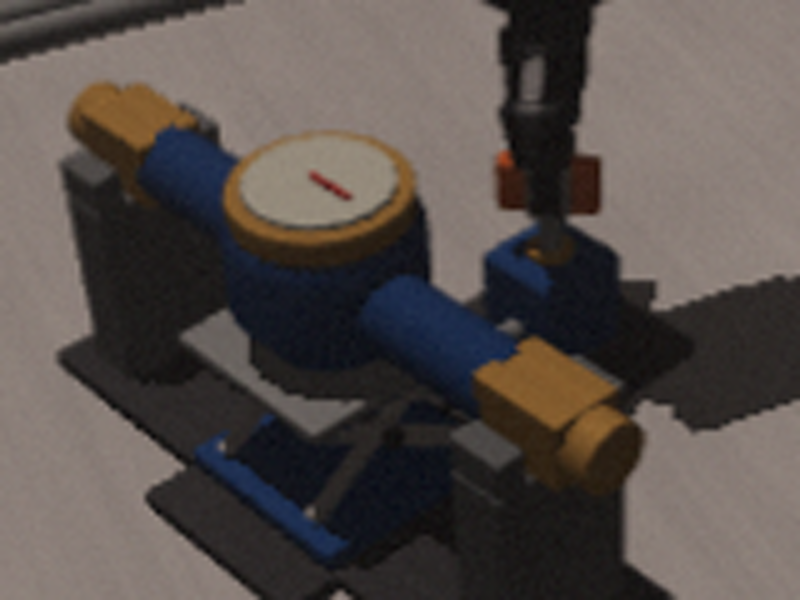

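Request:
step_arm(delta_pos=[[0, 0, 0], [0, 0, 0], [0, 0, 0], [0, 0, 0]], turn=[[0, 0, 0.07], [0, 0, 0.14], [0, 0, 0.2], [0, 0, 0.2]], hand=[0, 0, 0, 0])

```text
time: 5.1
eef_pos: [0.5156, -0.2394, 0.0938]
ee_rot: [-179.9, -0.0, 134.8]
contact_force: [0.6, -1.0, -0.5]
gripper_width: 0.152
```

```bash
cat > trk.py <<'E'
from h import *
import sys
def trk(tag):
    st=robot.state(); print('yaw',st['ee_rot'].round(2),'F',st['contact_force'].round(2),'T',st['ft_torque'].round(3),'j7e',st['joint_efforts'][6].round(3),st['joints'].round(0))
    a=grab('scene',tag); r=dict(np.load('s3.npz'))
    g=lambda d:cv2.GaussianBlur(cv2.cvtColor(d['pixels'],cv2.COLOR_RGB2GRAY),(0,0),.8).astype(np.float32)
    A,B=g(r),g(a)
    def sh(x,y,w,h):
        W=np.array([[1,0,0],[0,1,0]],np.float32)
        cc,W=cv2.findTransformECC(A[y:y+h,x:x+w],B[y:y+h,x:x+w],W,cv2.MOTION_TRANSLATION,(3,100,1e-5),None,1)
        return W[:,2].round(2),round(cc,3)
    dp=proj(r,[.647,-.194,.183])-proj(r,[.647,-.194,.178]); print('px per 5mm lift',dp.round(2))
    print('dial',sh(172,133,44,34),'brass end',sh(222,176,40,34),'saddle(static)',sh(135,140,22,40),'platform',sh(163,172,40,30))
    im=cv2.cvtColor(a['pixels'],cv2.COLOR_RGB2BGR)[110:230,130:290]
    cv2.imwrite(f'pics/{tag}c.png',cv2.resize(im,None,fx=5,fy=5,interpolation=cv2.INTER_CUBIC))
trk(sys.argv[1])
E
python3 trk.py s5
```

```text
yaw [-1.7992e+02 -4.0000e-02  1.3479e+02] F [ 0.6  -1.01 -0.51] T [-0.053 -0.053 -0.113] j7e -0.151 [ 37.  42. -24. 106.  27.  37.  42.]
px per 5mm lift [-0.21 -1.91]
dial (array([0.01, 0.03], dtype=float32), 1.0) brass end (array([-0.17, -0.13], dtype=float32), 0.931) saddle(static) (array([ 0.01, -0.02], dtype=float32), 1.0) platform (array([-1.11, -4.  ], dtype=float32), 0.949)
```

View pics/s5c.png

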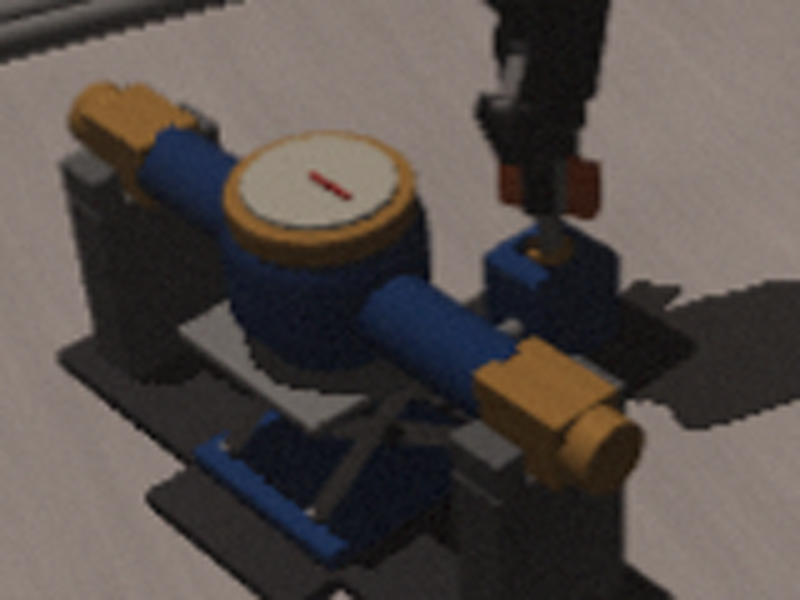

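Request:
step_arm(delta_pos=[[0, 0, 0], [0, 0, 0], [0, 0, 0]], turn=[[0, 0, 0.07], [0, 0, 0.13], [0, 0, 0.13]], hand=[0, 0, 0])

```text
time: 5.45
eef_pos: [0.5157, -0.2393, 0.0939]
ee_rot: [-179.9, -0.0, 127.5]
contact_force: [0.5, -0.4, 0.3]
gripper_width: 0.153
```

```bash
python3 trk.py s6
```

```text
yaw [-1.7992e+02 -3.0000e-02  1.2748e+02] F [ 0.5  -0.39  0.27] T [-0.107  0.007  0.027] j7e -0.32 [ 36.  42. -22. 106.  25.  37.  36.]
px per 5mm lift [-0.21 -1.91]
dial (array([-0.16, -0.89], dtype=float32), 0.999) brass end (array([-0.26, -0.79], dtype=float32), 0.941) saddle(static) (array([ 0.01, -0.03], dtype=float32), 1.0) platform (array([-1.28, -4.92], dtype=float32), 0.943)
```

Request:
step_arm(delta_pos=[[0, 0, 0], [0, 0, 0], [0, 0, 0], [0, 0, 0], [0, 0, 0], [0, 0, 0], [0, 0, 0], [0, 0, 0]], turn=[[0, 0, 0], [0, 0, 0], [0, 0, 0], [0, 0, 0], [0, 0, 0], [0, 0, 0], [0, 0, 0], [0, 0, 0]], hand=[0, 40, 70, 100, 100, 100, 100, 100])

```text
time: 6.3
eef_pos: [0.5157, -0.2393, 0.0939]
ee_rot: [-179.9, -0.0, 127.5]
contact_force: [-0.5, 0.1, 0.2]
gripper_width: 0.998
```

```bash
python3 trk.py s7
```

```text
yaw [-1.7993e+02 -3.0000e-02  1.2751e+02] F [-0.46  0.09  0.19] T [-0.003 -0.008  0.023] j7e 0.0 [ 36.  42. -22. 106.  25.  37.  36.]
px per 5mm lift [-0.21 -1.91]
dial (array([-0.15, -0.88], dtype=float32), 0.999) brass end (array([-0.23, -0.75], dtype=float32), 0.942) saddle(static) (array([-0.01, -0.02], dtype=float32), 1.0) platform (array([-1.3 , -4.92], dtype=float32), 0.943)
```

View pics/s7c.png

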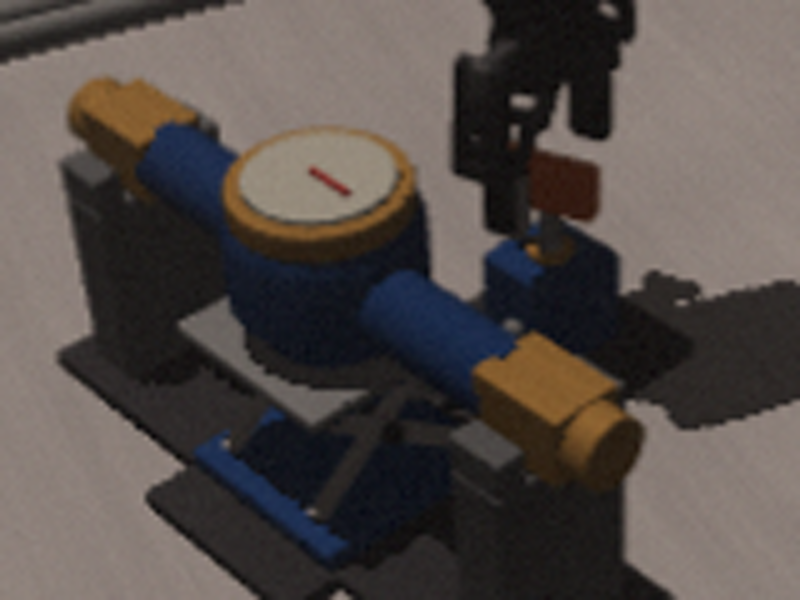

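The jaws are open and clear of the knob (near pixel 242,147). The dial still reads 0.88 px higher, about 2.3 mm, so the meter is resting on the platform. Next I retreat straight up.

Request:
step_arm(delta_pos=[[0, 0, -0.01], [0, 0, -0.03], [0, 0, -0.05], [0, 0, -0.08], [0, 0, -0.11], [0, 0, -0.13], [0, 0, -0.14], [0, 0, -0.14], [0, 0, -0.14]], turn=[[0, 0, 0], [0, 0, 0], [0, 0, 0], [0, 0, 0], [0, 0, 0], [0, 0, 0], [0, 0, 0], [0, 0, 0], [0, 0, 0]], hand=[100, 100, 100, 100, 100, 100, 100, 100, 100])

```text
time: 7.25
eef_pos: [0.5153, -0.2392, 0.2333]
ee_rot: [-179.9, -0.1, 127.5]
contact_force: [0.5, 0.6, -0.3]
gripper_width: 0.997
```

```bash
python3 trk.py s8
python3 - <<'E'
from h import *
grab('scene','s9')
E
```

```text
yaw [-1.7989e+02 -9.0000e-02  1.2751e+02] F [ 0.55  0.59 -0.28] T [-0.04   0.007 -0.042] j7e 0.005 [ 40.  31. -28. 100.  18.  54.  43.]
px per 5mm lift [-0.21 -1.91]
dial (array([-0.14, -0.88], dtype=float32), 0.999) brass end (array([-0.06, -0.6 ], dtype=float32), 0.983) saddle(static) (array([-0.01, -0.03], dtype=float32), 1.0) platform (array([-1.28, -4.91], dtype=float32), 0.943)
```

View pics/s9.png

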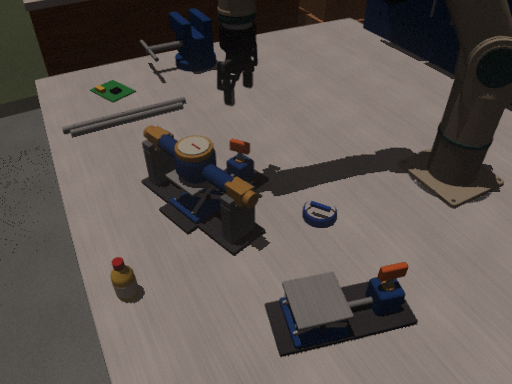

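The gripper is free above the knob (235,85), the meter is upright at (195,155), and the spare knob at (394,270) looks unchanged. I'm handing in.

```bash
python3 -c "
from cell import robot
print(robot.job_done())"
```

```text
the job is handed in; nothing more can be done
None
```

I gripped the orange knob of the jack under the meter once and turned it clockwise about 0.73 rad. That brought the platform up against the meter's foot. I then let go, moved straight up clear of it and handed the job in at about 7.4 s; no verdict was reported.

- **Lift:** the dial rose 0.88 px in the scene camera, about 2.3 mm. It read the same before release, after release and after the retreat, so the platform is carrying the meter. I did not measure the contact force itself.
- **Position:** the meter looks upright, and the saddle used as a fixed reference did not move. The arm was clear of everything, with only noise-level force readings.
- **Other jack:** I never went near its knob, and it looks unchanged in the last picture.
- **Disagreements:**
  - The brass-end track gave a slightly smaller lift, about 1.6–2.1 mm, with a weaker image match.
  - My first estimate of the knob's position was about 2 mm off in y. The grip gave a little on closing, with about 5 N of side force, and that force was gone after the first turn.

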